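# Take the cream palette from the make-up station and shut its tray

## Robot

A 6-joint arm with a two-finger parallel gripper is mounted at the origin on the work surface. World frame = base frame: x ahead of the robot, y to its left, z up, the work surface at z = 0. Lengths are in mm, angles in rad, forces in N, time in s.
With the tool pointing down it reaches from about 350 to 850 mm from the base axis. Payload 8.1 kg.
Tool frame: the origin (TCP) lies between the finger pads; the fingertips stand 17 mm ahead of it and the grasp point (between the pads) lies 2 mm behind it; z points along the fingers, y is the line along which they close (so a half turn about z gives the same grasp; the last joint's range is limited). The gripper opens to 93 mm and grips with 3 to 60 N. Pads are 15 mm wide; open, the fingers measure 128 mm over their backs; the gripper's body (75 mm by 188 mm) begins 65 mm behind the grasp point.
Start: joints at [-1.373, 0.13, 1.488, -0, 1.523, -0.085], TCP at [167.448, -576.165, 235.635] pointing down, gripper open.
Joint ranges: [-2.96, 2.96], [-0.89, 2.26], [0.02, 2.5], [-1.34, 4.48], [0, 2.73], [-2.66, 2.66]. Speed limits (rad/s): [2.39, 2.39, 2.79, 3.14, 3.14, 3.14].

## Interface

Orientations are given as a rotation vector (axis times angle).
In Python, from rig import manip gives the robot as it stands.
- The arm moves only by the tool play_rows, never from a script. Its argument "rows" is a list of rows, each a list of 6 numbers: the shift along the tool's x, y, z as a fraction of full scale, then the turn, a rotation vector about the tool's x, y, z as a fraction of full scale. A call has 1 to 20 rows; each row is the pose to reach, as a shift and turn from the pose commanded when the call began, along the tool's axes at that moment, turning the shorter way round; what a row does not reach only later rows make up. Full scale, the value 1, is 300 mm for a shift and 2 pi rad for a turn. A row lasts 1/8 s, in which the tool goes at most 62.5 mm and 10.7 degrees, less where a joint would pass 70% of its speed; a pose out of reach is approached as far as the arm can. A call with a number of a shift or a turn outside -1 to 1 is refused whole. A call with a gripper value outside its range is refused whole. "claw" is the finger opening in mm, from 0 to 93, set as the call begins (left out, the last holds). The fingers move at their own pace and stop on an object; "force" is the grip in N (left out, the last holds). Time passes only in rows, so rows that repeat a pose let the fingers close. It gives the time, the measured TCP pose, the force, the opening and the grip force at its end, in the units of the state.
- manip.get_state(): the state, without advancing time (a new reading comes with each control period).
- manip.capture(name): name is "scene" or "side" or "wrist"; returns the picture (384x512x3 uint8, blue, green, red); there is no depth.
- manip.camera_model(name): a dict with "camera_matrix" (3x3 intrinsics, pixels), "R" (3x3) and "t" (3): a world point X has camera coordinates R X + t. Camera axes: x right, y down, z forward; pixel columns grow to the right and rows downward; lengths in mm; the calibration is good to about 2 mm. The wrist camera is an equidistant fisheye: a pixel r from the principal point sees the ray r / f radians off the axis. A picture is of the moment at which its call begins: read the wrist's pose just before it. camera_model takes no time and is no camera call; for the wrist camera it gives the pose at the moment of the call.
- manip.hand_in(): hands the job in; it is judged then, once.
The state is a dict: "t": time; "joint_positions": joint angles; "joint_vel": joint speeds; "effort": joint torques, N m; "tcp_pos": TCP position; "tool_rot": TCP orientation; "ft_force": force on the tool from outside, world axes, zero at the start; "wrist_torque": the same for the moment, N m; "gripper_width": finger opening in mm; "grip_force": force on a finger pad.
Only numpy, scipy, OpenCV 4.12 (cv2) and the standard library are available. Lean on these libraries where they do the work, as an engineer would, in place of code of your own. Each camera call takes 0.05 s, during which the arm holds its last target. There are 200 camera calls.

## Task

Take the cream-coloured make-up palette out of the make-up station's pulled-out tray: slide it forward along the tray floor until it is clear of the station's overhanging lip, then lift it out, keep it level, and set it down (do not drop it) flat and wholly on the round grey mat. Then press down the yellow release lever at the front of the tray and push the tray fully home, with the black palette still lying in it. Handle the cream palette gently, as its powders crack under hard pressing or gripping, and leave everything else on the table and on the station as it is.

Things in the scene. Friction and masses are not known exactly. Their poses are not given: they have to be found in the camera images.
- station: White make-up station, a fixed cabinet 260 mm deep (x), 264 wide (y), 74 high; origin at the centre of its underside, z up. Its -x points out of the open front (roughly to -y). The 12 mm hood ends at x = -130 mm in the lip, underside 62, top 74 mm up. Two jars stand on the rear half of the hood, up to 115 mm above the table. A fixed tongue 40 mm wide, 8 thick, reaches out under the tray.
- lip (a point): Middle of the lower front edge of the lip, at (-130, 0, 62) mm in the station's frame; its axes are those of the station.
- tray (a joint): Travel of the pull-out tray in m along the station's +x: 0 = fully extended and latched (the start), 0.150 = fully home. It drags with about 2 N of friction plus 4 N per m/s. While latched it cannot be pushed in more than about 2 mm until the lever is pressed.
- tray_front (a point): Middle of the top edge of the tray's white front panel, on its outer face; axes as the station. Panel 262 mm wide, 8 thick, spanning 34 to 72 mm above the table. Starts at (-288, 0, 72) mm in the station's frame and moves with the tray; at home the panel's back meets the lip.
- tray_floor (a point): Point on the tray's floor, 40 mm above the table; starts at (-115, 0, 40) mm in the station's frame, moves with the tray, axes as the station. Bays centred at y = +50 and -50 mm from it hold a palette each, between guide rails 66 mm apart inside, 4 thick, 10 high, that end 71 mm forward (-x) of it; forward of that the floor is open up to the panel, with 6 mm edges at y = +-118 mm.
- lever (a joint): Angle of the release lever in rad: 0 = up (spring-loaded), 0.30 = fully down. Above about 0.25 the latch is free; once the tray has moved in about 25 mm the lever may be let go and the tray pushed on.
- lever_pad (a point): Point on top of the yellow paddle where it is pressed: 22 mm in front of the panel's outer face, 32 mm above the table when up. Paddle 52 mm wide (station's y), reaching 38 mm in front of the panel. Here it goes down about 10 mm for about 4 N, tipping about a pivot 34 mm behind (station's +x). A tip pressing here pushes the panel when it moves towards +x.
- cream_palette: Cream-coloured loose palette, 120 mm long (x), 60 wide (y), 16 thick, 80 to 170 g; origin at the centre of its underside, z up. It starts in either bay, its rear about 70 mm under the lip, 6 mm below it. Near its front (-x) is a rose pan, an open well 6 mm deep, x from -54 to -20 mm, 52 wide; a fingertip can pull on its 6 mm thick front rim. Forces above about 60 N crack the powders.
- cream_pan (a point): Centre of the rose pan's floor, at (-37, 0, 10) mm in the palette's frame.
- cream_rear (a point): Middle of the palette's rear lower edge, at (60, 0, 0) mm in its frame; it must pass forward of the lip before lifting.
- black_palette: Black palette of the same shape with a dark blue pan, in the other bay; it stays there. Origin and axes as for the cream one.
- mat: Round grey mat fixed on the table, 210 mm across, 3 mm thick; origin at the centre of its underside.
- powder_jar: Glass jar with black lid, 56 mm across, 38 high, on the station's roof; origin at its foot. Leave alone.
- cream_jar: Blue jar with white lid, 48 mm across, 34 high, on the station's roof; origin at its foot. Leave alone.
- foundation: Flesh-coloured pump bottle 36 x 36 mm, 117 high; origin at its foot. Leave alone.
- bud_box: Blue box 75 x 115 x 60 mm; origin at its foot. Leave alone.
- brush_cup: Clear cup 76 mm across, 90 high; origin at its foot. Leave alone.
- powder_brush: Brush 170 mm long lying on the table. Leave alone.
- hairspray: Green can 52 mm across, 170 high; origin at its foot. Leave alone.
Not all that is in view belongs to the job. Several things have the shape of the mat; the one meant has the colours described above.

How it is judged:
By the outcome, as a careful person would: the job done as asked, in the order asked, and still so for the second after the job is handed in, with the robot touching nothing.
It also fails if it takes over 66 s, if anything falls off the work surface, if the arm or the gripper's body presses on something with over 40 N, if the wrist force passes 120 N, or if a joint passes its speed limit or range.

## Working session

There is one attempt and no reset: what is moved stays moved. The work goes in short steps, Python scripts to look and compute and a tool call to move; the robot and the scene stay as the last step left them, time stands still between calls to the robot, and variables do not carry over. Pictures are saved under pics/ and viewed, at most 10 in all, crops included, and the job is handed in when it is done.

Besides the shell and the picture viewer there is one more tool, called after "Request:" as name(argument=value, ...), one argument or row to a line, values as JSON. play_rows: Moves the arm, as the interface text tells. Its arguments: {"type":"object","properties":{"rows":{"type":"array","items":{"type":"array","items":{"type":"number"}}},"claw":{"type":"number"},"force":{"type":"number"}},"required":["rows"]}

```bash
mkdir -p pics; cat > h.py <<'E'
import numpy as np, cv2
from rig import manip
from scipy.spatial.transform import Rotation as R
def ray(cm,u,v,fish=False):
    K=np.array(cm["camera_matrix"]);Rm=np.array(cm["R"]);t=np.array(cm["t"]).ravel()
    x=(u-K[0,2])/K[0,0];y=(v-K[1,2])/K[1,1]
    if fish:
        r=np.hypot(x,y); d=np.array([x/r*np.sin(r),y/r*np.sin(r),np.cos(r)]) if r>1e-9 else np.array([0,0,1.])
    else: d=np.array([x,y,1.])
    return -Rm.T@t, Rm.T@d
def onz(cm,u,v,z,fish=False):
    o,d=ray(cm,u,v,fish); return o+d*(z-o[2])/d[2]
def proj(cm,X):
    K=np.array(cm["camera_matrix"]);c=np.array(cm["R"])@np.array(X)+np.array(cm["t"]).ravel();p=K@c;return p[:2]/p[2]
E
python3 - <<'E'
from h import *
s=manip.get_state();print(s)
a=manip.capture("scene");b=manip.capture("side");c=manip.capture("wrist")
for n,i in zip(("scene","side","wrist"),(a,b,c)):
    cv2.imwrite(f"pics/{n}0.png",i)
    m=manip.camera_model(n);o,d=ray(m,256,192,n=="wrist");print(n,o.round(),d.round(2))
cv2.imwrite("pics/s0x.png",cv2.resize(a,(800,600),interpolation=cv2.INTER_CUBIC))
cv2.imwrite("pics/d0x.png",cv2.resize(b,(800,600),interpolation=cv2.INTER_CUBIC))
cv2.imwrite("pics/w0x.png",cv2.resize(c,(800,600),interpolation=cv2.INTER_CUBIC))
E
```

```text
{'t': 0.0, 'joint_positions': array([-1.37336220e+00,  1.31124573e-01,  1.48929973e+00,  7.75716202e-06,
        1.52298332e+00, -8.54080302e-02]), 'joint_vel': array([ 0.00183458,  0.00068432, -0.00081254, -0.00028284, -0.00037194,
       -0.00036759]), 'effort': array([-1.08884840e-03, -5.59830987e+01, -4.91769075e+01,  7.66411331e-02,
        3.50846106e-02, -1.25898000e-04]), 'tcp_pos': array([ 167.36458371, -575.62141633,  234.59804373]), 'tool_rot': array([-3.10843479e+00, -4.42551885e-01,  1.47370385e-04]), 'ft_force': array([-0.68835248,  0.44268127, -0.70911814]), 'wrist_torque': array([-0.02412256, -0.00646638,  0.03351124]), 'grip_force': 0.0, 'gripper_width': 92.45519765055383}
scene [1365. -339. 1204.] [-0.57  0.2  -0.8 ]
side [ 479. -824.  774.] [ 0.07  0.73 -0.68]
wrist [ 247. -552.  382.] [-0.27 -0.07 -0.96]
```

View pics/s0x.png

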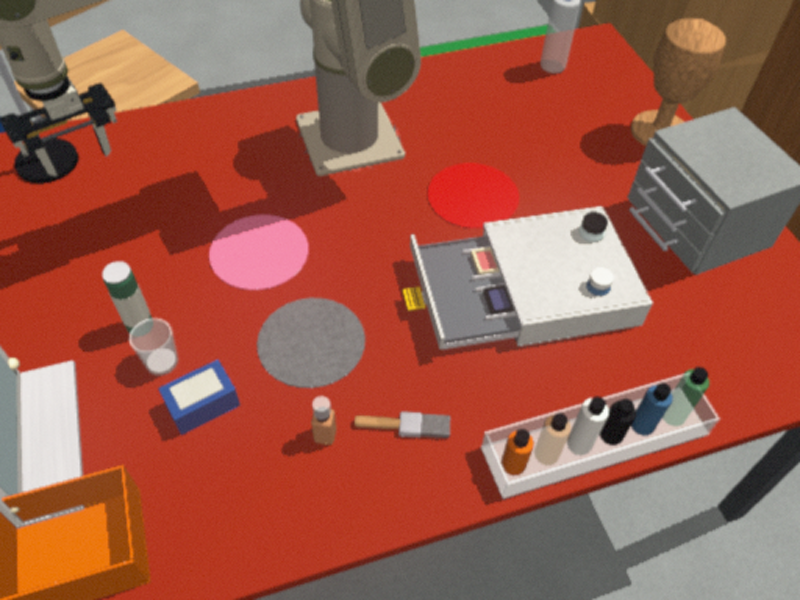

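View pics/d0x.png

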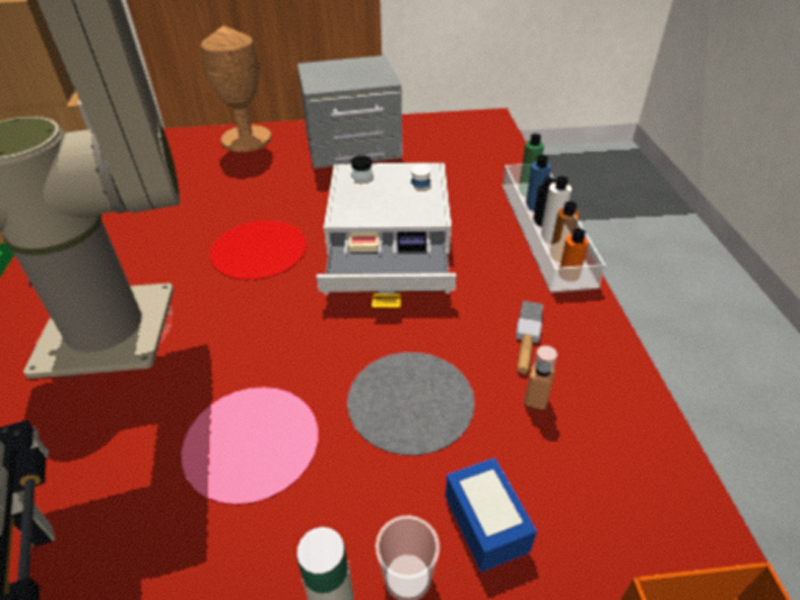

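View pics/w0x.png

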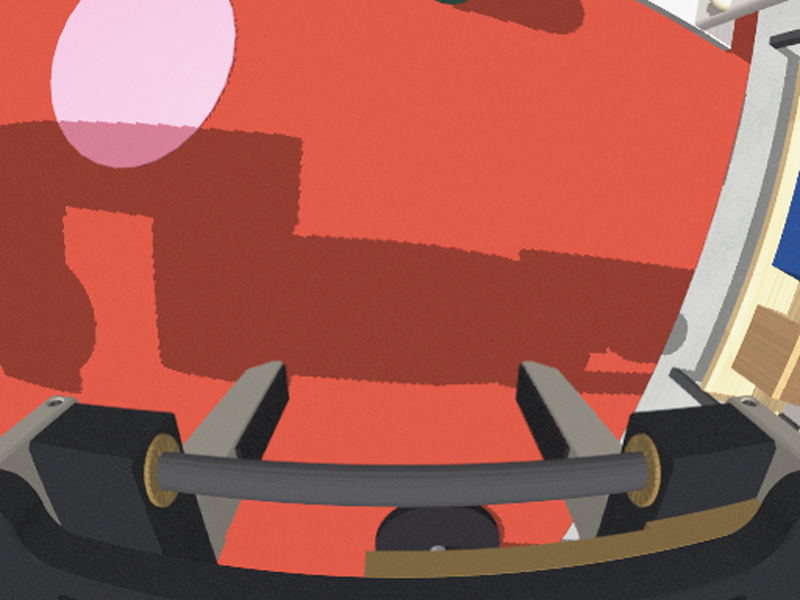

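Scene view: there are three round mats, pink at (258,250), red at (472,193) and grey at (311,340). The grey one fits the description. The cream palette with the rose pan is at (484,262), the black one at (498,298), and the yellow lever at (413,298). Side view: grey mat (411,402), cream palette (363,242), black palette (411,241), lever (386,300). The wrist view shows only the pink mat.

```bash
cat > m.py <<'E'
from h import *
for n in ("scene","side"):
    im=cv2.imread(f"pics/{n}0.png");hsv=cv2.cvtColor(im,cv2.COLOR_BGR2HSV).astype(int);H,S,V=hsv[...,0],hsv[...,1],hsv[...,2]
    cm=manip.camera_model(n)
    roi=np.zeros(H.shape,bool)
    f=.64
    x0,x1,y0,y1=[int(k*f) for k in ((400,530,230,350) if n=="scene" else (315,460,215,315))]
    roi[y0:y1,x0:x1]=1
    ms={"yellow":(roi&(H>18)&(H<35)&(S>150)&(V>90),30),"rose":(roi&((H<12)|(H>165))&(S>60)&(S<190)&(V>130),50),"blue":(roi&(H>105)&(H<140)&(S>60),50),
        "mat":((S<60)&(V>70)&(V<170),3)}
    for k,(m,z) in ms.items():
        m=m.astype(np.uint8)
        if k=="mat":
            r=np.zeros_like(m); c=(311,340) if n=="scene" else (411,402); cv2.circle(r,(int(c[0]*f),int(c[1]*f)),50,1,-1); m&=r
        nn,l,st,ce=cv2.connectedComponentsWithStats(m)
        i=1+np.argmax(st[1:,4]); c=ce[i]
        if k=="mat":
            cnt=max(cv2.findContours(m,0,1)[0],key=cv2.contourArea)
            P=np.array([onz(cm,u,v,z)[:2] for u,v in cv2.convexHull(cnt)[:,0]]);print(n,k,"circle",cv2.minEnclosingCircle(P.astype(np.float32)))
        else: print(n,k,c.round(1),st[i],onz(cm,*c,z).round(1))
    cr=im[y0-15:y1+15,x0-15:x1+15]
    cv2.imwrite(f"pics/c_{n}.png",cv2.resize(cr,None,fx=6,fy=6,interpolation=cv2.INTER_CUBIC)[:600,:800]);print(n,"crop off",x0-15,y0-15)
A=cv2.imread("pics/c_scene.png");print(A.shape,cv2.imread("pics/c_side.png").shape)
E
python3 m.py
```

```text
scene yellow [264.3 190.7] [258 184  14  15 157] [531.3 -16.6  30. ]
scene rose [285.8 152.9] [261 147  49  21 170] [419.5  94.2  50. ]
scene blue [317.2 191.3] [313 185   9  13  61] [595. 132.  50.]
scene mat circle ((551.8032836914062, -232.15171813964844), 103.11833190917969)
scene crop off 241 132
side yellow [246.7 192.1] [238 188  19   9 158] [530.7 -16.7  30. ]
side rose [206.4 164.9] [201 137   9  52 100] [414.5 102.6  50. ]
side blue [262.9 153.1] [255 149  17  10 124] [598.5 142.   50. ]
side mat circle ((550.6947631835938, -232.86044311523438), 103.77667999267578)
side crop off 186 122
(600, 678, 3) (564, 738, 3)
```

View pics/c_scene.png

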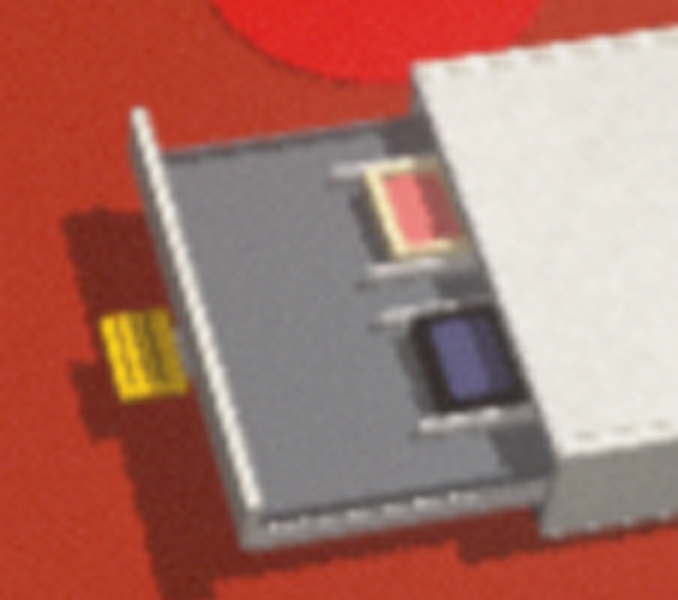

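View pics/c_side.png

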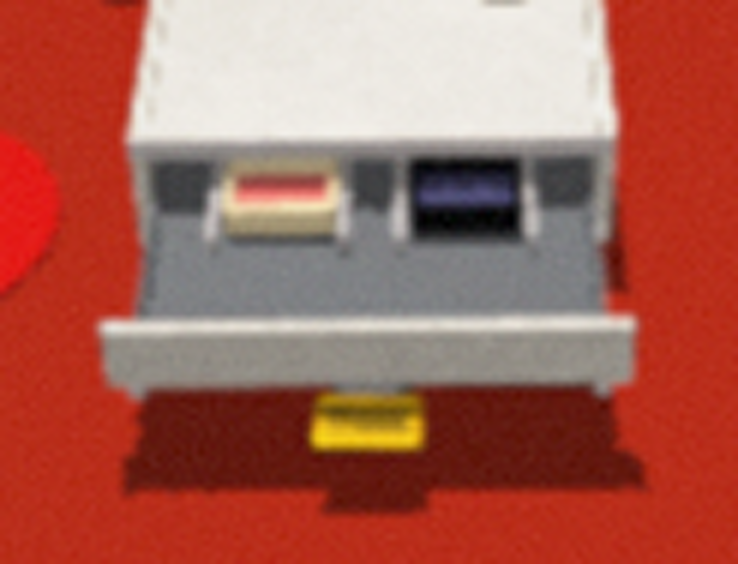

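The crops confirm the cream palette in the left bay (station +y, smaller world x) and the black one in the right bay, with the yellow lever at the front centre.

```bash
cat > g.py <<'E'
from h import *
P={"scene":dict(panA=(134,110,72),panB=(245,525,72),lipA=(413,65,74),lipB=(556,450,74),crA=(364,168,56),crB=(388,258,56),roA=(384,175,50),roB=(401,245,50)),
"side":dict(panA=(100,326,72),panB=(636,323,72),lipA=(129,140,74),lipB=(617,137,74),crA=(223,203,56),crB=(343,206,56))}
off=dict(scene=(241,132),side=(186,122))
for n in P:
    cm=manip.camera_model(n);q={}
    for k,(x,y,z) in P[n].items():
        q[k]=onz(cm,off[n][0]+(x+.5)/6-.5,off[n][1]+(y+.5)/6-.5,z);print(n,k,q[k].round(1))
    for k in("pan","lip","cr"):
        d=q[k+"B"]-q[k+"A"];print(k,"len",np.hypot(*d[:2]).round(1),"ang",np.degrees(np.arctan2(d[1],d[0])).round(2),"mid",((q[k+"A"]+q[k+"B"])/2).round(1))
E
python3 g.py
```

```text
scene panA [404.1  20.   72. ]
scene panB [672.2 -13.7  72. ]
scene lipA [418.8 174.3  74. ]
scene lipB [676.9 145.5  74. ]
scene crA [465.8 129.4  56. ]
scene crB [527.3 118.8  56. ]
scene roA [468.9 140.3  50. ]
scene roB [516.7 130.9  50. ]
pan len 270.3 ang -7.16 mid [538.2   3.2  72. ]
lip len 259.7 ang -6.37 mid [547.8 159.9  74. ]
cr len 62.4 ang -9.76 mid [496.6 124.1  56. ]
side panA [403.9  23.7  72. ]
side panB [665.   -6.2  72. ]
side lipA [419.9 176.8  74. ]
side lipB [682.2 146.2  74. ]
side crA [468.  137.9  56. ]
side crB [531.7 127.2  56. ]
pan len 262.8 ang -6.53 mid [534.5   8.8  72. ]
lip len 264.0 ang -6.66 mid [551.1 161.5  74. ]
cr len 64.6 ang -9.53 mid [499.8 132.5  56. ]
```

```bash
cat > go.py <<'E'
import sys
from h import *
# go.py x y z [yaw_deg of tool x]
A=np.radians(6.6);XS=np.array([np.sin(A),np.cos(A),0]);YS=np.array([-np.cos(A),np.sin(A),0]);O=np.array([565.8,290.7,0])
def st2w(p): return O+p[0]*XS+p[1]*YS+np.array([0,0,p[2]])
def w2st(p): d=np.array(p)-O; return np.array([d@XS,d@YS,d[2]])
def rowfor(X,yaw=83.4):
    s=manip.get_state();R0=R.from_rotvec(s["tool_rot"])
    tx=np.array([np.cos(np.radians(yaw)),np.sin(np.radians(yaw)),0]);tz=np.array([0,0,-1.])
    R1=R.from_matrix(np.column_stack([tx,np.cross(tz,tx),tz]))
    d=R0.inv().apply(np.array(X)-s["tcp_pos"])/300;w=(R0.inv()*R1).as_rotvec()/2/np.pi
    print("row",np.r_[d,w].round(4).tolist(),"t",round(s["t"],2),"tcp_st",w2st(s["tcp_pos"]).round(1),"F",s["ft_force"].round(1),"w",round(s["gripper_width"],1))
if __name__=="__main__":
    a=list(map(float,sys.argv[1:]));rowfor(a[:3],*a[3:])
E
python3 go.py 500 146 180
```

```text
row [1.7361, -2.0006, 0.1858, -0.0002, -0.0002, -0.1867] t 0.15 tcp_st [-906.5  296.2  234.8] F [ 0.6 -0.6  0.2] w 93.1
```

Request:
play_rows(
  rows=[
    [0.86, -0.99, 0, 0, 0, -0.09],
    [0.86, -0.99, 0, 0, 0, -0.09],
    [0.86, -0.99, 0, 0, 0, -0.09],
    [0.86, -0.99, 0, 0, 0, -0.09],
    [0.86, -0.99, 0, 0, 0, -0.09],
    [0.86, -0.99, 0, 0, 0, -0.09],
    [0.86, -0.99, 0, 0, 0, -0.09],
    [0.86, -0.99, 0, 0, 0, -0.09],
  ],
  claw=0,
)

```text
t: 1.15
tcp_pos: [332.8, -217.9, 235.6]
tool_rot: [2.861, 1.297, 0.0]
ft_force: [-0.3, -0.1, -0.0]
gripper_width: 17.7
grip_force: 0.0
```

```bash
python3 go.py 500 146 170
```

```text
row [1.2797, -0.3799, 0.2186, 0.0, 0.0, -0.0962] t 1.15 tcp_st [-532.   173.1  235.6] F [-0.3 -0.1 -0. ] w 17.7
```

Request:
play_rows(
  rows=[
    [1, -0.3, 0.1, 0, 0, -0.0962],
    [1, -0.3, 0.1, 0, 0, -0.0962],
    [1, -0.3, 0.1, 0, 0, -0.0962],
    [1, -0.3, 0.1, 0, 0, -0.0962],
    [1, -0.3, 0.1, 0, 0, -0.0962],
    [1, -0.3, 0.1, 0, 0, -0.0962],
    [1, -0.3, 0.1, 0, 0, -0.0962],
  ],
)

```text
t: 2.02
tcp_pos: [463.1, 64.6, 205.2]
tool_rot: [-2.348, -2.086, 0.002]
ft_force: [0.1, -0.8, 0.3]
gripper_width: 0.8
grip_force: 0.0
```

```bash
python3 go.py 500 146 170
```

```text
row [0.284, 0.0903, 0.1168, -0.0002, 0.0001, -0.0004] t 2.02 tcp_st [-236.4   76.   205.2] F [ 0.1 -0.8  0.3] w 0.8
```

Request:
play_rows(
  rows=[
    [0.284, 0.09, 0.117, 0, 0, 0],
    [0.284, 0.09, 0.117, 0, 0, 0],
    [0.284, 0.09, 0.117, 0, 0, 0],
    [0.284, 0.09, 0.117, 0, 0, 0],
  ],
)

```text
t: 2.52
tcp_pos: [500.2, 145.0, 171.0]
tool_rot: [2.35, 2.084, -0.0]
ft_force: [0.1, 0.4, 0.1]
gripper_width: 0.7
grip_force: 0.0
```

```bash
python3 go.py 500 146 120; python3 - <<'E'
from h import *
cm=manip.camera_model("wrist");a=manip.capture("wrist");cv2.imwrite("pics/w1.png",a)
cv2.imwrite("pics/w1x.png",cv2.resize(a,(800,600),interpolation=cv2.INTER_CUBIC))
import pickle;pickle.dump(cm,open("cm1.pkl","wb"))
hsv=cv2.cvtColor(a,cv2.COLOR_BGR2HSV).astype(int);H,S,V=hsv[...,0],hsv[...,1],hsv[...,2]
E
```

```text
row [0.0033, -0.001, 0.1699, 0.0, 0.0001, -0.0007] t 2.52 tcp_st [-152.3   48.4  171. ] F [0.1 0.4 0.1] w 0.7
```

View pics/w1x.png

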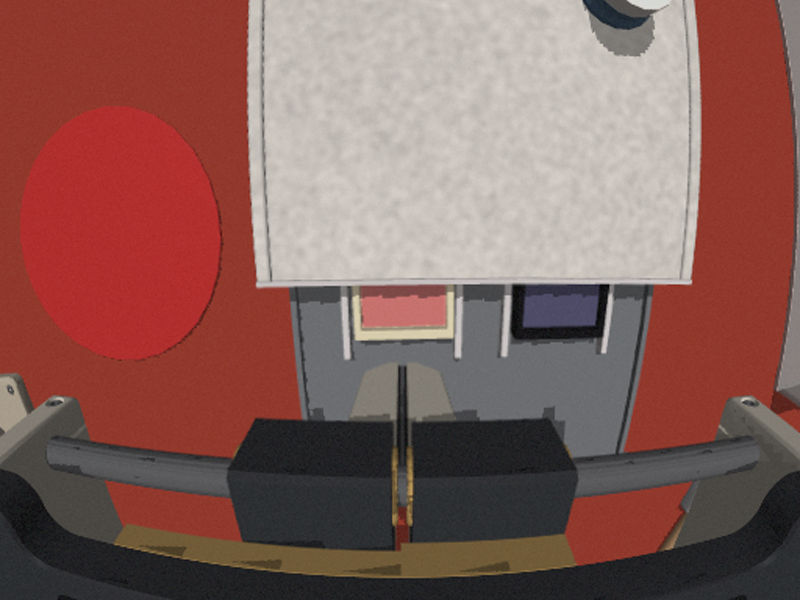

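```bash
python3 - <<'E'
from go import *
import pickle;cm=pickle.load(open("cm1.pkl","rb"))
for k,x,y,z in [("lipL",257,286,74),("lipR",691,284,74),("cfL",354,340,56),("cfR",453,340,56),("pfL",361,326,50),("pfR",447,327,50),("railL",347,359,50),("railR",458,359,50),("bfL",513,339,56),("bfR",604,339,56)]:
    p=onz(cm,(x+.5)*.64-.5,(y+.5)*.64-.5,z,True);print(k,p.round(1),"st",w2st(p).round(1))
E
```

```text
lipL [422.8 175.7  74. ] st [-130.7  128.9   74. ]
lipR [682.4 147.1  74. ] st [-129.2 -132.4   74. ]
cfL [469.9 131.1  56. ] st [-169.6   76.9   56. ]
cfR [529.5 123.9  56. ] st [-169.9   16.9   56. ]
pfL [474.7 137.4  50. ] st [-162.7   72.9   50. ]
pfR [527.  130.5  50. ] st [-163.6   20.2   50. ]
railL [462.6 116.7  50. ] st [-184.7   82.6   50. ]
railR [532.  108.3  50. ] st [-185.1   12.6   50. ]
bfL [566.6 119.7  56. ] st [-169.7  -20.5   56. ]
bfR [628.1 111.3  56. ] st [-171.   -82.5   56. ]
```

```bash
python3 -c "
from go import *
rowfor(st2w((-152,47,69)))"
```

```text
row [0.0006, 0.0042, 0.3408, 0.0001, 0.0, -0.0008] t 2.58 tcp_st [-152.1   48.3  171.2] F [0.2 0.1 0.1] w 0.6
```

Request:
play_rows(
  rows=[
    [0, 0.004, 0.16, 0, 0, 0],
    [0, 0.004, 0.25, 0, 0, 0],
    [0, 0.004, 0.31, 0, 0, 0],
    [0, 0.004, 0.341, 0, 0, 0],
    [0, 0.004, 0.341, 0, 0, 0],
  ],
)

```text
t: 3.2
tcp_pos: [501.6, 146.6, 68.7]
tool_rot: [2.349, 2.086, 0.001]
ft_force: [-0.7, -0.1, 0.0]
gripper_width: 0.9
grip_force: 0.0
```

```bash
python3 -c "
from go import *
rowfor(st2w((-252.5,47,69)))"
```

```text
row [-0.3399, 0.0017, -0.001, 0.0001, -0.0, -0.0005] t 3.2 tcp_st [-150.5   47.2   68.7] F [-0.7 -0.1  0. ] w 0.9
```

Request:
play_rows(
  rows=[
    [-0.02, 0, 0, 0, 0, 0],
    [-0.045, 0, 0, 0, 0, 0],
    [-0.07, 0, 0, 0, 0, 0],
    [-0.1, 0, 0, 0, 0, 0],
    [-0.13, 0, 0, 0, 0, 0],
    [-0.16, 0, 0, 0, 0, 0],
    [-0.19, 0, 0, 0, 0, 0],
    [-0.22, 0, 0, 0, 0, 0],
    [-0.25, 0, 0, 0, 0, 0],
    [-0.28, 0, 0, 0, 0, 0],
    [-0.305, 0, 0, 0, 0, 0],
    [-0.325, 0, 0, 0, 0, 0],
    [-0.34, 0, 0, 0, 0, 0],
    [-0.34, 0, 0, 0, 0, 0],
  ],
)

```text
t: 4.95
tcp_pos: [489.1, 45.3, 68.2]
tool_rot: [2.349, 2.086, -0.0]
ft_force: [-0.5, -0.3, -0.1]
gripper_width: 0.5
grip_force: 0.0
```

```bash
python3 -c "
from go import *
rowfor(st2w((-252.5,47,69)))"
```

```text
row [0.0004, 0.0031, -0.0027, -0.0, 0.0, -0.0005] t 4.95 tcp_st [-252.6   47.9   68.2] F [-0.5 -0.3 -0.1] w 0.5
```

Request:
play_rows(
  rows=[
    [0.005, 0, 0, 0, 0, 0],
    [0.005, 0, -0.1, 0, 0, 0],
    [0.01, 0, -0.25, 0, 0, 0],
    [0.1, 0, -0.3, 0, 0, 0],
    [0.15, 0, -0.3, 0, 0, 0],
    [0.15, 0, -0.3, 0, 0, 0],
    [0.15, 0, -0.3, 0, 0, 0],
  ],
  claw=93,
)

```text
t: 5.82
tcp_pos: [493.5, 89.9, 156.6]
tool_rot: [-2.347, -2.086, 0.004]
ft_force: [-0.6, -0.9, -0.8]
gripper_width: 66.0
grip_force: 0.0
```

```bash
python3 - <<'E'
from go import *
import pickle
cm=manip.camera_model("wrist");a=manip.capture("wrist");cv2.imwrite("pics/w2.png",a);pickle.dump(cm,open("cm2.pkl","wb"))
cv2.imwrite("pics/w2x.png",cv2.resize(a,(800,600),interpolation=cv2.INTER_CUBIC))
rowfor(st2w((-210,47,60)))
E
```

```text
row [-0.0067, 0.006, 0.3228, -0.0004, 0.0001, -0.0005] t 5.88 tcp_st [-207.9   48.6  156.8] F [ 0.4 -0.5  0.4] w 69.8
```

View pics/w2x.png

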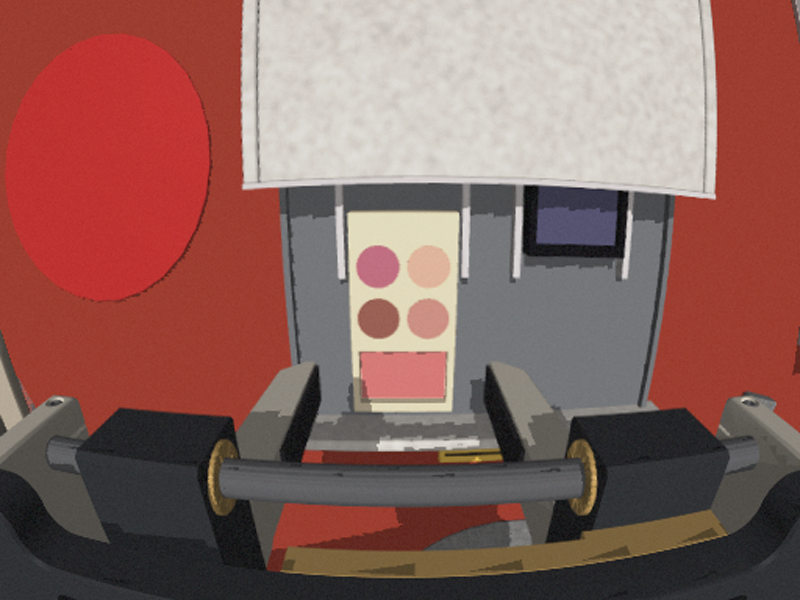

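The palette is clear of the lip: its rear edge is at y≈211, the lip at y≈185, and it lies straight between the open fingers.

```bash
python3 - <<'E'
from go import *
import pickle;cm=pickle.load(open("cm2.pkl","rb"))
q=[]
for x,y in [(348,211),(460,211),(356,411),(452,411)]:
    p=w2st(onz(cm,(x+.5)*.64-.5,(y+.5)*.64-.5,56,True));q.append(p);print(p.round(1))
print(np.mean(q,0))
p=np.mean(q,0);rowfor(st2w((p[0]-1,p[1],60.5)))
E
```

```text
[-146.4   77.    56. ]
[-146.5   17.2   56. ]
[-266.4   76.6   56. ]
[-266.5   17.9   56. ]
[-206.46328682   47.16332494   56.        ]
row [0.0017, 0.0055, 0.3211, -0.0004, 0.0001, -0.0005] t 5.88 tcp_st [-207.9   48.6  156.8] F [ 0.4 -0.5  0.4] w 69.8
```

Request:
play_rows(
  rows=[
    [0.001, 0.0055, 0.05, 0, 0, 0],
    [0.001, 0.0055, 0.12, 0, 0, 0],
    [0.001, 0.0055, 0.2, 0, 0, 0],
    [0.001, 0.0055, 0.26, 0, 0, 0],
    [0.001, 0.0055, 0.3, 0, 0, 0],
    [0.001, 0.0055, 0.32, 0, 0, 0],
    [0.001, 0.0055, 0.32, 0, 0, 0],
  ],
  claw=80,
)

```text
t: 6.75
tcp_pos: [496.2, 90.3, 62.2]
tool_rot: [-2.349, -2.086, 0.0]
ft_force: [0.2, -1.0, 0.4]
gripper_width: 80.2
grip_force: 0.0
```

Request:
play_rows(
  rows=[
    [0, 0, 0, 0, 0, 0],
    [0, 0, 0, 0, 0, 0],
    [0, 0, 0, 0, 0, 0],
    [0, 0, 0, 0, 0, 0],
    [0, 0, 0, 0, 0, 0],
  ],
  claw=50,
  force=15,
)

```text
t: 7.38
tcp_pos: [496.6, 90.4, 62.8]
tool_rot: [2.348, 2.086, 0.001]
ft_force: [-1.5, 0.1, 5.3]
gripper_width: 59.8
grip_force: 15.0
```

Request:
play_rows(
  rows=[
    [0, 0, -0.01, 0, 0, 0],
    [0, 0, -0.03, 0, 0, 0],
    [0, 0, -0.06, 0, 0, 0],
    [0, 0, -0.1, 0, 0, 0],
    [0, 0, -0.15, 0, 0, 0],
    [0, 0, -0.2, 0, 0, 0],
    [0, 0, -0.24, 0, 0, 0],
    [0, 0, -0.26, 0, 0, 0],
    [0, 0, -0.26, 0, 0, 0],
  ],
)

```text
t: 8.5
tcp_pos: [496.5, 90.4, 140.7]
tool_rot: [2.348, 2.086, 0.001]
ft_force: [-0.3, 0.2, 0.0]
gripper_width: 59.9
grip_force: 15.0
```

```bash
python3 - <<'E'
from go import *
a=manip.capture("side");cv2.imwrite("pics/s3.png",cv2.resize(a[90:330,150:400],None,fx=2.4,fy=2.4,interpolation=cv2.INTER_CUBIC))
rowfor((551.3,-232.5,145))
print(manip.get_state()["wrist_torque"])
E
```

```text
row [-1.047, 0.3096, -0.0164, -0.0, 0.0, -0.0005] t 8.55 tcp_st [-207.    46.2  140.1] F [ 0.3  0.2 -1.2] w 59.9
[-0.04609187 -0.08810502 -0.01402557]
```

View pics/s3.png

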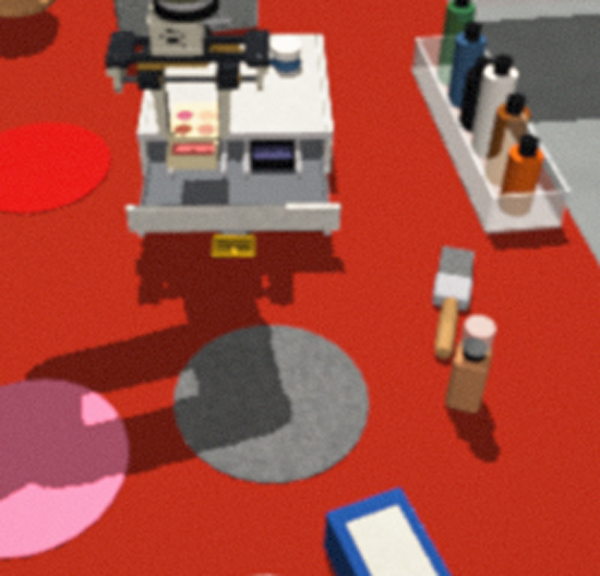

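The palette is held level, with the rest of the scene unchanged. Next I carry it to the grey mat.

Request:
play_rows(
  rows=[
    [-0.04, 0.01, 0, 0, 0, 0],
    [-0.12, 0.03, 0, 0, 0, 0],
    [-0.22, 0.06, 0, 0, 0, 0],
    [-0.33, 0.09, 0, 0, 0, 0],
    [-0.44, 0.13, 0, 0, 0, 0],
    [-0.55, 0.17, 0, 0, 0, 0],
    [-0.66, 0.2, 0, 0, 0, 0],
    [-0.77, 0.24, 0, 0, 0, 0],
    [-0.87, 0.27, 0, 0, 0, 0],
    [-0.95, 0.3, 0, 0, 0, 0],
    [-1, 0.31, 0, 0, 0, 0],
    [-1, 0.31, 0, 0, 0, 0],
  ],
)

```text
t: 10.05
tcp_pos: [552.6, -219.4, 139.7]
tool_rot: [-2.349, -2.084, 0.001]
ft_force: [-0.9, 0.9, -1.5]
gripper_width: 59.6
grip_force: 15.0
```

```bash
python3 go.py 551.3 -232.5 30
```

```text
row [-0.044, 0.0012, 0.3656, -0.0002, -0.0, -0.0007] t 10.05 tcp_st [-508.2  -45.5  139.7] F [-0.9  0.9 -1.5] w 59.6
```

Request:
play_rows(
  rows=[
    [-0.02, 0, 0.05, 0, 0, 0],
    [-0.04, 0, 0.13, 0, 0, 0],
    [-0.044, 0, 0.21, 0, 0, 0],
    [-0.044, 0, 0.28, 0, 0, 0],
    [-0.044, 0, 0.33, 0, 0, 0],
    [-0.044, 0, 0.355, 0, 0, 0],
    [-0.044, 0, 0.36, 0, 0, 0],
    [-0.044, 0, 0.36, 0, 0, 0],
  ],
)

```text
t: 11.05
tcp_pos: [552.2, -231.8, 33.0]
tool_rot: [2.348, 2.086, 0.001]
ft_force: [-0.4, -0.5, -1.1]
gripper_width: 59.9
grip_force: 15.0
```

Request:
play_rows(
  rows=[
    [0, 0, 0.004, 0, 0, 0],
    [0, 0, 0.008, 0, 0, 0],
    [0, 0, 0.012, 0, 0, 0],
    [0, 0, 0.012, 0, 0, 0],
  ],
)

```text
t: 11.55
tcp_pos: [551.6, -231.6, 28.5]
tool_rot: [-2.348, -2.086, 0.0]
ft_force: [-0.5, 0.2, -0.8]
gripper_width: 59.9
grip_force: 15.0
```

Request:
play_rows(
  rows=[
    [0, 0, 0.003, 0, 0, 0],
    [0, 0, 0.006, 0, 0, 0],
    [0, 0, 0.008, 0, 0, 0],
    [0, 0, 0.008, 0, 0, 0],
  ],
)

```text
t: 12.05
tcp_pos: [551.6, -231.6, 26.2]
tool_rot: [-2.349, -2.086, 0.0]
ft_force: [0.6, 0.3, -0.0]
gripper_width: 59.9
grip_force: 15.0
```

Request:
play_rows(
  rows=[
    [0, 0, 0.002, 0, 0, 0],
    [0, 0, 0.004, 0, 0, 0],
    [0, 0, 0.004, 0, 0, 0],
  ],
)

```text
t: 12.42
tcp_pos: [551.9, -231.7, 25.9]
tool_rot: [2.348, 2.086, 0.0]
ft_force: [-1.7, 1.0, 6.4]
gripper_width: 59.9
grip_force: 15.0
```

Request:
play_rows(
  rows=[
    [0, 0, 0, 0, 0, 0],
    [0, 0, 0, 0, 0, 0],
    [0, 0, 0, 0, 0, 0],
    [0, 0, 0, 0, 0, 0],
  ],
  claw=80,
)

```text
t: 12.92
tcp_pos: [551.6, -231.6, 24.9]
tool_rot: [-2.349, -2.086, 0.0]
ft_force: [0.5, -0.8, -0.4]
gripper_width: 80.3
grip_force: 0.0
```

Request:
play_rows(
  rows=[
    [0, 0, -0.05, 0, 0, 0],
    [0, 0, -0.2, 0, 0, 0],
    [0, 0, -0.4, 0, 0, 0],
    [0, 0, -0.4, 0, 0, 0],
    [0, 0, -0.4, 0, 0, 0],
  ],
)

```text
t: 13.55
tcp_pos: [551.9, -231.7, 145.9]
tool_rot: [2.348, 2.086, 0.001]
ft_force: [-1.0, -0.6, -1.5]
gripper_width: 80.1
grip_force: 0.0
```

```bash
python3 - <<'E'
from go import *
rowfor(st2w((-306,0,75)))
E
```

```text
row [0.7149, -0.1566, 0.2359, 0.0002, 0.0001, -0.0005] t 13.55 tcp_st [-520.6  -46.3  145.9] F [-1.  -0.6 -1.5] w 80.1
```

Request:
play_rows(
  rows=[
    [0.2, -0.05, 0, 0, 0, 0],
    [0.4, -0.1, 0, 0, 0, 0],
    [0.58, -0.14, 0, 0, 0, 0],
    [0.715, -0.157, 0, 0, 0, 0],
    [0.715, -0.157, 0.1, 0, 0, 0],
    [0.715, -0.157, 0.2, 0, 0, 0],
    [0.715, -0.157, 0.236, 0, 0, 0],
    [0.715, -0.157, 0.236, 0, 0, 0],
  ],
  claw=0,
)

```text
t: 14.55
tcp_pos: [528.8, -13.0, 72.8]
tool_rot: [-2.347, -2.085, 0.004]
ft_force: [-0.2, 0.3, 0.4]
gripper_width: 4.7
grip_force: 0.0
```

```bash
python3 - <<'E'
from go import *
a=manip.capture("side");b=manip.capture("wrist")
A=cv2.resize(a[90:330,130:400],None,fx=1.7,fy=1.7,interpolation=cv2.INTER_CUBIC);B=cv2.resize(b,(459,344))
A=cv2.resize(A,(459,408));cv2.imwrite("pics/s4.png",np.hstack([A[:, :400],np.vstack([B[:, 60:460],np.zeros((64,399,3),np.uint8)])]))
rowfor(st2w((-306,0,49)))
E
```

```text
row [0.0001, 0.0, 0.0864, 0.0001, -0.0, -0.0005] t 14.65 tcp_st [-306.     0.    74.9] F [-1.   0.4 -0.9] w 1.0
```

View pics/s4.png

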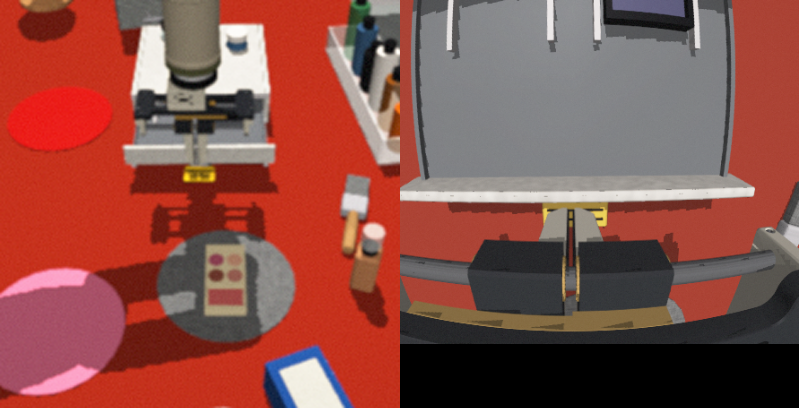

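The cream palette lies flat and wholly on the grey mat at about (226,280). The closed fingertips are above the yellow paddle. Now I press the lever.

Request:
play_rows(
  rows=[
    [0, 0, 0.04, 0, 0, 0],
    [0, 0, 0.075, 0, 0, 0],
    [0, 0, 0.09, 0, 0, 0],
    [0, 0, 0.1, 0, 0, 0],
    [0, 0, 0.107, 0, 0, 0],
    [0, 0, 0.107, 0, 0, 0],
  ],
)

```text
t: 15.4
tcp_pos: [530.0, -13.3, 42.3]
tool_rot: [-2.349, -2.086, 0.001]
ft_force: [-3.7, -0.4, 5.8]
gripper_width: 0.5
grip_force: 2.8
```

Request:
play_rows(
  rows=[
    [0, 0, 0.005, 0, 0, 0],
    [0, 0, 0.008, 0, 0, 0],
    [0, 0, 0.008, 0, 0, 0],
  ],
)

```text
t: 15.78
tcp_pos: [530.3, -13.2, 41.3]
tool_rot: [2.348, 2.087, -0.001]
ft_force: [-8.7, -0.7, 17.2]
gripper_width: 0.5
grip_force: 8.6
```

Request:
play_rows(
  rows=[
    [0.012, 0, -0.003, 0, 0, 0],
    [0.024, 0, -0.006, 0, 0, 0],
    [0.035, 0, -0.009, 0, 0, 0],
    [0.045, 0, -0.01, 0, 0, 0],
    [0.05, 0, -0.01, 0, 0, 0],
  ],
)

```text
t: 16.4
tcp_pos: [531.7, 1.8, 43.0]
tool_rot: [-2.348, -2.087, 0.001]
ft_force: [-4.0, -1.5, 4.8]
gripper_width: 0.5
grip_force: 2.8
```

```bash
python3 go.py 530 0 45
```

```text
row [-0.0066, -0.0048, -0.0066, -0.0001, 0.0001, -0.0004] t 16.4 tcp_st [-290.9    0.7   43. ] F [-4.  -1.5  4.8] w 0.5
```

Request:
play_rows(
  rows=[
    [0.015, 0, 0, 0, 0, 0],
    [0.03, 0, 0, 0, 0, 0],
    [0.045, 0, 0, 0, 0, 0],
    [0.06, 0, 0, 0, 0, 0],
  ],
)

```text
t: 16.9
tcp_pos: [533.6, 19.7, 42.9]
tool_rot: [-2.348, -2.086, 0.002]
ft_force: [-3.8, -2.0, 5.4]
gripper_width: 0.2
grip_force: 2.8
```

Request:
play_rows(
  rows=[
    [0.03, 0, 0, 0, 0, 0],
    [0.07, 0, 0, 0, 0, 0],
    [0.11, 0, 0, 0, 0, 0],
    [0.15, 0, 0, 0, 0, 0],
    [0.19, 0, 0, 0, 0, 0],
    [0.23, 0, 0, 0, 0, 0],
    [0.27, 0, 0, 0, 0, 0],
    [0.31, 0, 0, 0, 0, 0],
    [0.345, 0, 0, 0, 0, 0],
    [0.37, 0, 0, 0, 0, 0],
    [0.385, 0, 0, 0, 0, 0],
    [0.385, 0, 0, 0, 0, 0],
  ],
)

```text
t: 18.4
tcp_pos: [547.4, 134.5, 43.0]
tool_rot: [-2.348, -2.087, 0.001]
ft_force: [-3.9, -0.9, 5.6]
gripper_width: 0.4
grip_force: 2.9
```

```bash
python3 -c "
from go import *
rowfor(st2w((-140,0,43)))"
```

```text
row [0.0576, 0.0009, 0.0001, -0.0001, 0.0001, -0.0004] t 18.4 tcp_st [-157.3    0.3   43. ] F [-3.9 -0.9  5.6] w 0.4
```

Request:
play_rows(
  rows=[
    [0.01, 0, 0, 0, 0, 0],
    [0.02, 0, 0, 0, 0, 0],
    [0.03, 0, 0, 0, 0, 0],
    [0.035, 0, 0, 0, 0, 0],
    [0.035, 0, 0, 0, 0, 0],
  ],
)

```text
t: 19.02
tcp_pos: [550.3, 143.9, 44.3]
tool_rot: [2.347, 2.084, 0.002]
ft_force: [-0.9, -6.0, 9.2]
gripper_width: 0.3
grip_force: 4.8
```

Request:
play_rows(
  rows=[
    [0.005, 0, -0.005, 0, 0, 0],
    [0.01, 0, -0.01, 0, 0, 0],
    [0.02, 0, -0.01, 0, 0, 0],
    [0.02, 0, -0.01, 0, 0, 0],
  ],
)

```text
t: 19.52
tcp_pos: [550.0, 144.8, 45.5]
tool_rot: [2.345, 2.081, -0.01]
ft_force: [0.4, -29.6, 4.3]
gripper_width: 0.6
grip_force: 18.1
```

```bash
python3 -c "
from go import *
rowfor(st2w((-140,0,43)))"
```

```text
row [0.0226, -0.0038, 0.0082, 0.0001, 0.0015, -0.0006] t 19.52 tcp_st [-146.8   -1.1   45.5] F [  0.4 -29.6   4.3] w 0.6
```

Request:
play_rows(
  rows=[
    [-0.018, 0, -0.005, 0, 0, 0],
    [-0.02, 0, -0.04, 0, 0, 0],
    [-0.04, 0, -0.15, 0, 0, 0],
    [-0.2, 0, -0.4, 0, 0, 0],
    [-0.4, 0, -0.6, 0, 0, 0],
    [-0.5, 0, -0.6, 0, 0, 0],
    [-0.5, 0, -0.6, 0, 0, 0],
    [-0.5, 0, -0.6, 0, 0, 0],
  ],
)

```text
t: 20.52
tcp_pos: [532.0, 2.1, 226.0]
tool_rot: [-2.35, -2.085, -0.002]
ft_force: [0.1, -0.0, -0.5]
gripper_width: 0.4
grip_force: 0.0
```

```bash
python3 - <<'E'
from go import *
a=manip.capture("side");b=manip.capture("wrist")
A=cv2.resize(a[60:330,130:400],(400,400));B=cv2.resize(b,(533,400))[:, 67:467]
cv2.imwrite("pics/s5.png",np.hstack([A,B]))
hsv=cv2.cvtColor(a,cv2.COLOR_BGR2HSV).astype(int);H,S,V=hsv[...,0],hsv[...,1],hsv[...,2]
m=((H>18)&(H<35)&(S>150)&(V>90)).astype(np.uint8);m[:110]=0;m[200:]=0;m[:,:190]=0;m[:,320:]=0
n,l,st,ce=cv2.connectedComponentsWithStats(m)
for i in range(1,n):
    if st[i,4]>40: print(st[i],w2st(onz(manip.camera_model("side"),*ce[i],30)).round(1))
E
```

```text
[239 157  18   8 125] [-1.583e+02  1.000e-01  3.000e+01]
```

View pics/s5.png

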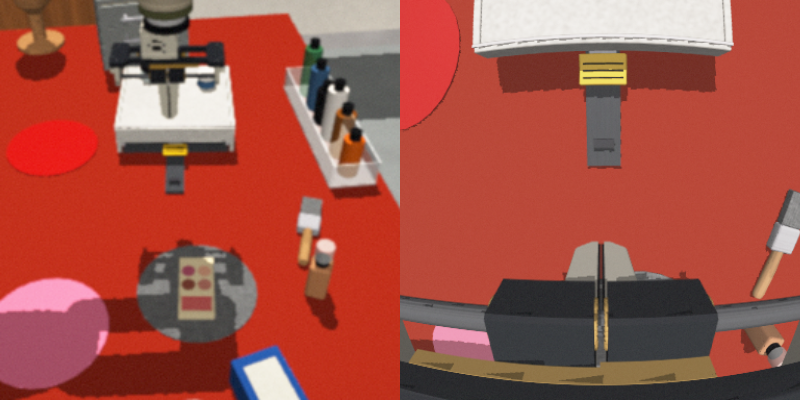

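The tray is flush with the hood. The lever centre moved about 151 mm, from −309 to −158, which means fully home. The cream palette lies flat on the grey mat at (197,288).

```bash
python3 -c "
from rig import manip
print(manip.hand_in())"
```

```text
the job is handed in; nothing more can be done
None
```

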